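Set out the bracket parts for tacking

ROBOT

A 6-joint arm with a two-finger parallel gripper is mounted at the origin on the work surface. World frame = base frame: x ahead of the robot, y to its left, z up, the work surface at z = 0. Lengths are in mm, angles in rad, forces in N, time in s.
With the tool pointing down it reaches from about 350 to 875 mm from the base axis. Payload 4.2 kg.
Tool frame: the origin (TCP) lies midway between the tips of the shut fingers; the grasp point (between the pads) lies 19 mm behind it; y points along the fingers, x is the direction in which the jaws open and shut, and the axes are right-handed (so a half turn about y gives the same grasp; the last joint's range is limited). The gripper opens to 85 mm and grips with 20 to 120 N. Pads are 22 mm wide; open, the fingers measure 114 mm over their backs; the gripper's body (76 mm by 85 mm) begins 54 mm behind the grasp point. The pads swing forward as they close: fully open they stand 13 mm farther back than shut.
Start: joints at [-0.899, 0.385, 0.008, 0, -1.194, -0.259], TCP at [250.747, -572.473, 231.312] pointing down, gripper open.
Joint ranges: [-3.14, 3.14], [-1.21, 2.06], [-1.07, 1.41], [-3.16, 2.05], [-2.99, -0.16], [-3.1, 3.1]. Speed limits (rad/s): [2.79, 2.79, 3.14, 3.14, 3.14, 3.14].

INTERFACE

Orientations are given as a unit quaternion [x, y, z, w].
In Python, from bench import read_state, get_image, job_done gives the robot as it stands.
- The arm moves only by the tool play_rows, never from a script. Its argument "series" is a list of rows, each a list of 7 numbers: the shift along the tool's x, y, z in m, then the turn, a rotation vector about the tool's x, y, z in rad, then the finger opening in m, from 0 to 0.0854. In form: [[x, y, z, wx, wy, wz, claw], ...]. A call has 1 to 10 rows; each row shifts and turns the pose as measured when the row begins, along the tool's axes as they then stand; what a row does not reach is not made up. A row lasts 1/10 s, in which the tool goes at most 50 mm and 8.59 degrees, less where a joint would pass 70% of its speed; a pose out of reach is approached as far as the arm can. A call with a gripper value outside its range is refused whole. The fingers move at their own pace and stop on an object; the grip force is fixed at half the most. Time passes only in rows, so rows that do not move let the fingers close. It gives the time, the measured TCP pose, the force and the opening at its end, in the units of the state.
- read_state(): the state, without advancing time (a new reading comes with each control period).
- get_image(name): name is "scene" or "side" or "wrist"; returns a dict with "color" (400x640x3 uint8, red, green, blue), "intrinsics" (3x3 intrinsics, pixels), "origin" and "orientation" of the camera in the world. Camera axes: x right, y down, z forward; pixel columns grow to the right and rows downward; lengths in mm; the calibration is good to about 2 mm. A picture is of the moment at which its call begins. There is no depth.
- job_done(): hands the job in, once; it reports no verdict.
The state is a dict: "clock": time; "joints": joint angles; "joint_vel": joint speeds; "joint_efforts": joint torques, N m; "position": TCP position; "ee_rot": TCP orientation; "contact_force": force on the tool from outside, world axes, zero at the start; "wrist_torque": the same for the moment, N m; "gripper_width": finger opening in mm.
Only numpy, scipy, OpenCV 4.12 (cv2) and the standard library are available. Lean on these libraries where they do the work, as an engineer would, in place of code of your own. Each camera call takes 0.05 s, during which the arm holds its last target. There are 200 camera calls.

TASK

Set the bracket parts out on the base plate for tack welding: stand the tall pipe midway between the two tacked uprights and lay the flange centred on top of it, stand the square tube beyond the channel (on its outer side) with its faces square to the plate, and stand the bush beyond the flat lug. All five uprights must end in one straight, evenly spaced row along the middle of the plate, standing upright and let go; leave the hammer and the spray can alone.

Things in the scene. Friction and masses are not known exactly. Their poses are not given: they have to be found in the camera images.
- base_plate: fixed flat steel plate lying on the table, 90 (x) x 340 (y) x 10 mm thick. Origin: centre of its underside, at table height; z up, y along its length, x across it. Two uprights are tacked on its centre line at y = +65 and -65 mm; the three free places of the evenly spaced row (pitch 65 mm) are at y = -130, 0 and +130 mm on the centre line, on the plate's top 10 mm above its origin. Its length lies within about 0.2 rad of the world y axis.
- lug: fixed flat steel lug tacked upright on the base plate: a plain flat bar 60 mm (x, across the plate) x 8 mm (y, along the plate) x 40 mm high, a single thin line from above. Origin: centre of its foot, on the plate's top; axes as the plate's. It may be at either end (+65 or -65 mm).
- channel: fixed length of U-channel tacked upright on the base plate: 60 mm (x) x 30 mm (y) x 40 mm high, walls 6 mm, a U from above. Origin: centre of its 60 x 30 mm footprint, on the plate's top; axes as the plate's. It stands at the place the lug does not.
- tall_pipe: loose round steel pipe standing upright, the tallest part: outer diameter 42 mm, bore 34 mm, 70 mm high, about 0.24 kg. Origin: centre of its lower end; z up along its axis.
- bush: loose thick-walled round steel bush standing upright: outer diameter 34 mm, bore 18 mm, 45 mm high, about 0.2 kg. Origin: centre of its lower end; z up along its axis.
- square_tube: loose piece of square steel tube standing upright: 40 x 40 mm outside, wall 4 mm, 60 mm high, about 0.25 kg. Origin: centre of its lower end; z up along its axis, x and y normal to its faces.
- flange: loose flat steel ring lying flat: outer diameter 64 mm, bore 30 mm, 12 mm thick, with four small dark bolt marks on its upper face, about 0.22 kg. Origin: centre of its underside; z up.
- hammer: bystander: hammer 260 mm long lying on the table to the robot's left. Origin: about the middle of it, at table height. Leave it alone.
- spray_can: bystander: yellow spray can, 56 mm diameter, 160 mm high, standing on the table to the robot's right. Origin: centre of its foot. Leave it alone.
Mind the look-alikes: they are no part of the job. Leave any red look-alike of the tall_pipe alone. Leave any pink look-alike of the bush alone.

How it is judged (in metres and radians):
At the end, for the whole second after the job is handed in: Within 12 mm along and across: tall pipe on the plate midway between lug and channel, bush 65 mm beyond the lug, square tube 65 mm beyond the channel, its faces square to the plate (0.17 rad). Flange on the pipe's top, centred within 10 mm. All upright (0.1 rad), at rest (x of tall_pipe in the frame of base_plate between -0.012 and 0.012 m and z of tall_pipe in the frame of base_plate between 0.006 and 0.014 m and x of bush in the frame of base_plate between -0.012 and 0.012 m and z of bush in the frame of base_plate between 0.006 and 0.014 m and x of square_tube in the frame of base_plate between -0.012 and 0.012 m and z of square_tube in the frame of base_plate between 0.006 and 0.014 m and y of tall_pipe in the frame of base_plate between -0.012 and 0.012 m and horizontal distance between bush and lug between 0.053 and 0.077 m and horizontal distance between bush and channel above 0.16 m and horizontal distance between square_tube and channel between 0.053 and 0.077 m and horizontal distance between square_tube and lug above 0.16 m and (angle between the x axis of square_tube and the x axis of base_plate, either way round below 0.17 rad or angle between the x axis of square_tube and the y axis of base_plate, either way round below 0.17 rad) and horizontal distance between flange and tall_pipe below 0.01 m and z of flange in the frame of tall_pipe between 0.066 and 0.074 m and angle between each of tall_pipe, bush, square_tube, flange's own z axis and vertical below 0.1 rad and linear speed of each of tall_pipe, bush, square_tube, flange below 0.02 m/s); the robot touches nothing.
It fails at once if the hammer is moved more than 30 mm (distance of hammer from where it was at the start of the episode above 0.03 m).
It fails at once if the spray can is moved more than 30 mm (distance of spray_can from where it was at the start of the episode above 0.03 m).
It also fails if it takes over 106 s, if anything falls off the work surface, if the arm or the gripper's body presses on something with over 40 N, if the wrist force passes 120 N, or if a joint passes its speed limit or range.

## Working session

There is one attempt and no reset: what is moved stays moved. The work goes in short steps, Python scripts to look and compute and a tool call to move; the robot and the scene stay as the last step left them, time stands still between calls to the robot, and variables do not carry over. Pictures are saved under pics/ and viewed, about 12 in all and at most 16, crops included, and the job is handed in when it is done.

Besides the shell and the picture viewer there is one more tool, called after "Emit:" as name([rows], argument=value, ...), one row to a line, values as JSON. play_rows: Moves the arm, as the interface text tells. Its arguments: {"type":"object","properties":{"series":{"type":"array","items":{"type":"array","items":{"type":"number"}}}},"required":["series"]}

```bash
mkdir -p pics; ls; cat > h.py <<'E'
import numpy as np,cv2
from scipy.spatial.transform import Rotation as R
from bench import read_state,get_image,job_done
def cam(n):
    d=get_image(n); return d
def ray(d,u,v):
    K=np.array(d["intrinsics"]);q=R.from_quat(d["orientation"])
    return np.array(d["origin"],float),q.apply(np.linalg.inv(K)@np.array([u,v,1.]))
def onz(d,u,v,z):
    o,r=ray(d,u,v);return o+r*(z-o[2])/r[2]
def proj(d,p):
    K=np.array(d["intrinsics"]);q=R.from_quat(d["orientation"])
    c=K@q.inv().apply(np.array(p,float)-np.array(d["origin"],float));return c[:2]/c[2]
def save(d,f): cv2.imwrite("pics/"+f,d["color"][:,:,::-1])
E
python3 - <<'E'
from h import *
import pickle
s=read_state();print({k:np.round(v,3) for k,v in s.items()})
for n in("scene","side","wrist"):
    d=cam(n);pickle.dump(d,open(n+".pkl","wb"));save(d,n+"0.png");print(n,np.round(d["origin"]),np.round(d["orientation"],3),np.array(d["intrinsics"]).round(1).tolist())
E
```

```text
pics
{'clock': np.float64(0.0), 'joints': array([-8.990e-01,  3.860e-01,  7.000e-03, -1.000e-03, -1.194e+00,
       -2.590e-01]), 'joint_vel': array([ 0.   ,  0.001,  0.001,  0.001, -0.   , -0.002]), 'joint_efforts': array([-0.0000e+00, -3.9229e+01,  1.8840e+01,  4.1860e+00, -5.0000e-03,
       -0.0000e+00]), 'position': array([ 250.488, -571.947,  230.183]), 'ee_rot': array([ 0.386,  0.592, -0.591, -0.388]), 'contact_force': array([-0.402,  0.403,  1.395]), 'wrist_torque': array([-0.008,  0.012, -0.047]), 'gripper_width': np.float64(85.44)}
scene [1126.  369.  776.] [ 0.449  0.821 -0.312 -0.164] [[364.3, 0.0, 322.6], [0.0, 364.3, 199.9], [0.0, 0.0, 1.0]]
side [-16. 642. 583.] [-0.328  0.808 -0.454  0.185] [[379.6, 0.0, 316.1], [0.0, 379.6, 204.7], [0.0, 0.0, 1.0]]
wrist [ 180. -605.  371.] [0.541 0.827 0.128 0.082] [[332.3, 0.0, 314.3], [0.0, 332.3, 198.6], [0.0, 0.0, 1.0]]
```

View pics/scene0.png

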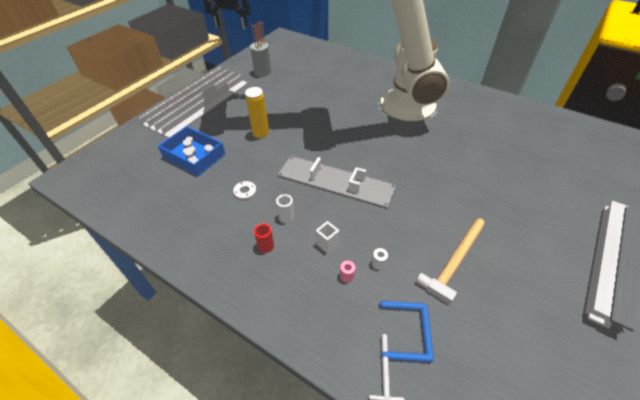

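View pics/side0.png

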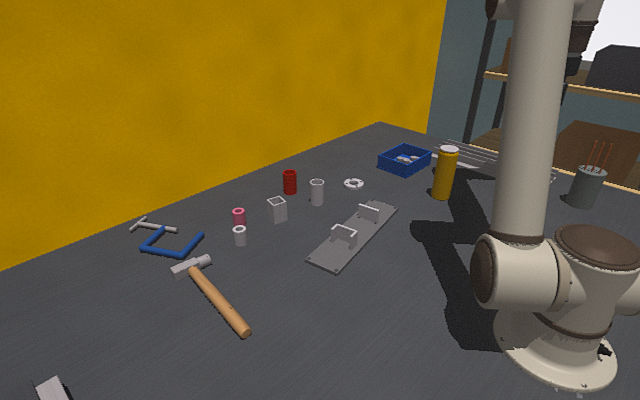

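The scene view shows the plate spanning (280,165) to (393,195), with the lug at (316,167) and the channel at (357,180). The loose parts are the pipe (286,208), square tube (327,237), bush (380,259) and flange (244,190). The red look-alike is at (264,238), the pink one at (347,271), the can at (258,113) and the hammer at (455,260). The side view agrees. Next I'll measure roughly from both views.

```bash
python3 - <<'E'
from h import *
import pickle
sc=pickle.load(open("scene.pkl","rb"));sd=pickle.load(open("side.pkl","rb"))
P={"pipe":((285,199),(318,183),70),"sq":((327,231),(277,201),60),"bush":((380,254),(239,230),45),"flange":((244.5,189),(354,183),12),
"red":((263,230),(290,173),70),"pink":((347,266),(239,212),45),"lug":((316,163),(369,207),50),"chan":((357,176),(344,230),50),"plA":((279,175),(397,204),10),"plB":((391,203),(335,271),10),"can":((255,92),(448,149),160)}
for k,(a,b,z) in P.items(): print(k,onz(sc,*a,z).round(),onz(sd,*b,z).round())
for d,n in((sc,"scene"),(sd,"side")):
    im=d["color"][100:300,120:500] if n=="scene" else d["color"][120:300,200:460]
    hsv=cv2.cvtColor(d["color"],cv2.COLOR_RGB2HSV)
    m=((hsv[...,1]<40)&(hsv[...,2]>130)).astype(np.uint8)
    c,l,st,ce=cv2.connectedComponentsWithStats(m)
    for s,x in zip(st[1:],ce[1:]):
        if 60<s[4]<1500: print(n,s,x.round())
w=pickle.load(open("wrist.pkl","rb"))
E
```

```text
pipe [658. -59.  70.] [652. -53.  70.]
sq [680.  84.  60.] [673.  85.  60.]
bush [661. 219.  45.] [654. 225.  45.]
flange [ 651. -216.   12.] [ 645. -212.   12.]
red [767. -45.  70.] [758. -41.  70.]
pink [730. 170.  45.] [722. 176.  45.]
lug [484. -79.  50.] [485. -77.  50.]
chan [467.  48.  50.] [464.  51.  50.]
plA [ 551. -168.   10.] [ 475. -201.   10.]
plB [473. 162.  10.] [410. 143.  10.]
can [ 416. -345.  160.] [ 413. -334.  160.]
scene [ 72   0  86  41 983] [114.  16.]
scene [ 410    0   42   88 1023] [426.  40.]
scene [ 49  28  27  18 161] [63. 37.]
scene [250  42  19   9 105] [259.  46.]
scene [ 49  47  28  33 333] [62. 64.]
scene [213  71  22  15  85] [224.  78.]
scene [227  73  15  12  64] [234.  78.]
scene [228  79  20  14 138] [238.  86.]
scene [244  86  21  11 179] [254.  91.]
scene [377  96  62  23 656] [411. 110.]
scene [  54  110   62   47 1114] [ 85. 133.]
scene [ 17 127  39  41 362] [ 38. 148.]
scene [183 136  14  27 194] [189. 149.]
scene [542 179  56  49 608] [570. 205.]
scene [232 180  35  39 582] [248. 194.]
scene [275 192  22  31 402] [286. 205.]
scene [211 194  19  17  76] [219. 203.]
scene [220 197  19  24  96] [232. 209.]
scene [ 391  197   79   57 1339] [436. 222.]
scene [337 200  30  20 132] [351. 210.]
scene [ 84 207  55  40 582] [116. 227.]
scene [227 214  27  14  75] [241. 221.]
scene [195 229  22  11  61] [204. 234.]
scene [576 233  19  13  68] [586. 239.]
scene [622 237   8  31  74] [625. 252.]
scene [ 124  239   87   51 1098] [178. 263.]
scene [589 312  16  13 103] [597. 318.]
side [440 145  19   7 104] [449. 148.]
side [344 178  20  10 111] [353. 183.]
side [130 216  32  14  97] [145. 223.]
side [232 225  14   8  62] [239. 229.]
side [331 224  27  13  81] [345. 229.]
side [171 254  39  19 266] [190. 263.]
side [573 259  67  15 172] [607. 269.]
side [570 269  14  25 176] [576. 284.]
side [623 273  17  25 182] [634. 288.]
side [ 36 376  33  24 514] [ 51. 390.]
```

View pics/wrist0.png

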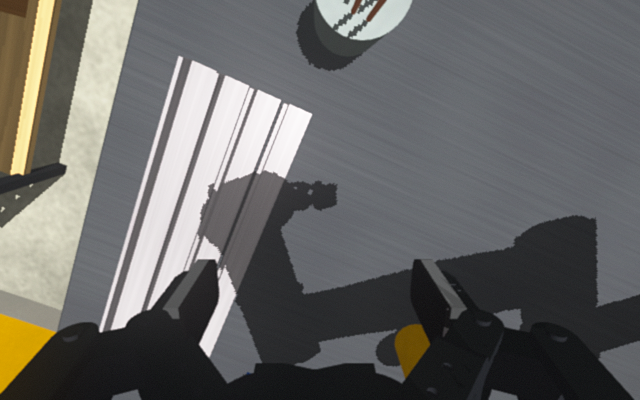

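The two views agree to within about 8 mm: pipe (655,-56), square tube (677,85), bush (657,222), flange (648,-214), lug (484,-78), channel (465,50). The lug-to-channel distance comes out at 129 mm, against 130 mm expected. The wrist view shows the two fingers at (200,310) and (440,310) and an unrelated grille. Next I need the tool axes and a move to an overview pose.

```bash
cat >> h.py <<'E'
def go(x,y,z,th,s=None):
    """tool down, jaw axis (tool x) at world angle th (mod pi); prints turn about tool y then shift in the turned tool axes (m)"""
    s=s or read_state(); r=R.from_quat(s["ee_rot"]);X,Y,Z=r.as_matrix().T
    best=None
    for t in(th,th+np.pi):
        xx=np.array([np.cos(t),np.sin(t),0]);yy=np.array([0,0,-1.]);T=R.from_matrix(np.array([xx,yy,np.cross(xx,yy)]).T)
        rv=(r.inv()*T).as_rotvec()
        if best is None or np.linalg.norm(rv)<np.linalg.norm(best[0]): best=(rv,T)
    d=np.array([x,y,z])-s["position"]
    print("pos",s["position"].round(1),"jaw ang %.3f"%np.arctan2(X[1],X[0]),"w %.1f"%s["gripper_width"],"j6 %.2f"%s["joints"][5],"| turn",best[0].round(3),"shift turned",(best[1].inv().apply(d)/1000).round(4),"shift now",(r.inv().apply(d)/1000).round(4))
E
python3 - <<'E'
from h import *
import pickle
s=read_state();w=pickle.load(open("wrist.pkl","rb"))
r=R.from_quat(s["ee_rot"]);print(r.as_matrix().round(3))
print("cam in tool",r.inv().apply(np.array(w["origin"])-s["position"]).round(1));print((r.inv()*R.from_quat(w["orientation"])).as_matrix().round(3))
go(560,0,300,0.147)
E
```

```text
[[-0.401 -0.001 -0.916]
 [ 0.916  0.002 -0.401]
 [ 0.002 -1.     0.   ]]
cam in tool [  -1.4 -141.    78.2]
[[ 1.    -0.     0.   ]
 [-0.    -0.301  0.954]
 [ 0.    -0.954 -0.301]]
pos [ 250.6 -572.1  230.5] jaw ang 1.983 w 85.4 j6 -0.26 | turn [ 1.000e-03 -1.305e+00  2.000e-03] shift turned [-0.3899 -0.0695 -0.5206] shift now [ 0.4001 -0.0689 -0.5129]
```

Emit:
play_rows([
  [0,-0.035,0,0,0.1325,0,0.085],
  [0,-0.035,0,0,0.1325,0,0.085],
  [0.04,0,-0.029,0,0,0,0.085],
  [0.04,0,-0.029,0,0,0,0.085],
  [0.04,0,-0.029,0,0,0,0.085],
  [0.04,0,-0.029,0,0,0,0.085],
  [0.04,0,-0.029,0,0,0,0.085],
  [0.04,0,-0.029,0,0,0,0.085],
  [0.04,0,-0.029,0,0,0,0.085],
  [0.04,0,-0.029,0,0,0,0.085],
])

```text
clock: 1.15
position: [438.0, -220.6, 299.7]
ee_rot: [0.465, 0.531, -0.529, -0.471]
contact_force: [1.3, -0.6, 0.3]
gripper_width: 85.2
```

Emit:
play_rows([
  [0.04,0,-0.029,0,0,0,0.085],
  [0.04,0,-0.029,0,0,0,0.085],
  [0.04,0,-0.029,0,0,0,0.085],
  [0.04,0,-0.029,0,0,0,0.085],
  [0.04,0,-0.029,0,0,0,0.085],
  [0,0,0,0,0,0,0.085],
  [0,0,0,0,0,0,0.085],
])

```text
clock: 1.85
position: [557.7, 5.5, 299.1]
ee_rot: [0.462, 0.533, -0.531, -0.47]
contact_force: [-0.3, -0.3, -0.4]
gripper_width: 85.1
```

```bash
python3 - <<'E'
from h import *
import pickle
go(655,-56,130,0.147)
d=cam("wrist");pickle.dump(d,open("w1.pkl","wb"));save(d,"w1.png")
for k,p in dict(pipe=(655,-56,70),sq=(677,85,60),bush=(657,222,45),fl=(648,-214,12),lug=(484,-78,50),ch=(465,50,50)).items(): print(k,proj(d,p).round())
E
```

```text
pos [557.7   5.5 299.1] jaw ang 1.703 w 85.1 j6 -1.73 | turn [-0.012  1.556  0.004] shift turned [ 0.0872  0.1691 -0.0751] shift now [-0.0755  0.1679 -0.0892]
pipe [253. 239.]
sq [363. 264.]
bush [466. 257.]
fl [143. 203.]
lug [248.  89.]
ch [364.  87.]
```

View pics/w1.png

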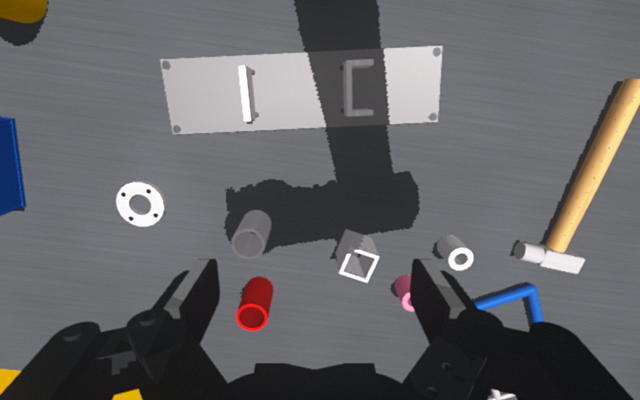

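The wrist overview shows everything:
- Plate corners at about (161,60), (441,45), (438,122) and (173,135).
- Lug at (246,93) and channel at (357,88).
- Flange (140,204), pipe top (250,242), square-tube top (359,264) and bush top (460,259).

I'll refine the poses from this picture.

```bash
python3 - <<'E'
from h import *
import pickle
d=pickle.load(open("w1.pkl","rb"));im=d["color"]
print("joints",np.array(read_state()["joints"]).round(2))
g=cv2.cvtColor(im,cv2.COLOR_RGB2GRAY)
C=np.array([onz(d,u,v,10) for u,v in((161,60),(441,45),(438,122),(173,135))])
print("corners",C.round().tolist(),"sides",[np.linalg.norm(C[i]-C[i-1]).round() for i in range(4)])
def fit(n,x0,y0,x1,y1,z,th):
    c=g[y0:y1,x0:x1];m=((c>th)*255).astype(np.uint8)
    cs,_=cv2.findContours(m,cv2.RETR_EXTERNAL,cv2.CHAIN_APPROX_NONE);k=max(cs,key=cv2.contourArea).reshape(-1,2)+[x0,y0]
    W=np.array([onz(d,u,v,z)[:2] for u,v in k],np.float32)
    (cx,cy),r=cv2.minEnclosingCircle(W);b=cv2.minAreaRect(W)
    print(n,"circ",round(cx,1),round(cy,1),"D",round(2*r,1),"box",np.round(b[0],1),np.round(b[1],1),round(b[2],1))
fit("flange",105,170,175,240,12,170)
fit("sq",330,238,390,292,60,210)
fit("bush",440,242,482,280,45,200)
fit("lug",225,60,265,130,50,215)
for u,v in((250,242),(251,240)):print("pipe",onz(d,u,v,70).round(1))
cv2.imwrite("pics/w1c.png",cv2.resize(im[190:300,215:485],None,fx=2.9,fy=2.9,interpolation=cv2.INTER_CUBIC)[:,:,::-1])
E
```

```text
joints [ 0.29  0.23 -0.04 -0.01 -1.31 -1.73]
corners [[465.0, -191.0, 10.0], [404.0, 138.0, 10.0], [492.0, 157.0, 10.0], [552.0, -176.0, 10.0]] sides [np.float64(89.0), np.float64(335.0), np.float64(90.0), np.float64(338.0)]
flange circ 651.4 -218.4 D 64.9 box [ 651.3 -219. ] [62.5 63.5] 7.4
sq circ 678.0 79.3 D 54.0 box [678.4  79.4] [40.3 40.3] 77.7
bush circ 660.2 215.8 D 33.6 box [660.2 215.7] [32.  30.5] 14.4
lug circ 489.4 -83.0 D 59.9 box [489.3 -82.3] [59.8  8.6] 10.2
pipe [659.7 -59.1  70. ]
pipe [656.9 -58.1  70. ]
```

View pics/w1c.png

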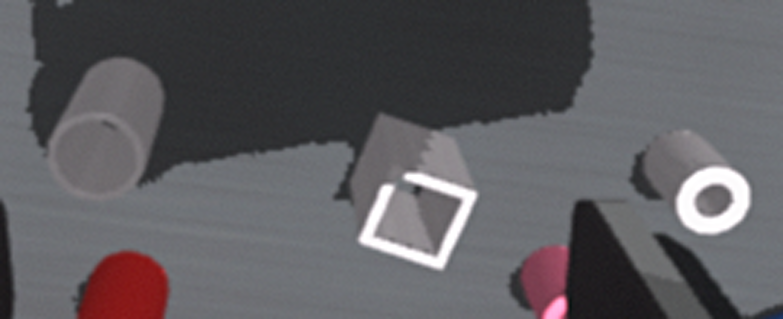

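The pixel-derived sizes match the given ones: plate 90×337, flange 64.9, tube 40.3, bush 33.6, lug 60×8.6. The plate is centred at (478,-18) with yaw 0.18, and the square tube sits at yaw -0.215. Now I'll turn the jaws across the plate and move over the pipe at about (660,-60).

Emit:
play_rows([
  [0,0.017,0,-0.006,-0.147,0.002,0.085],
  [0,0.017,0,-0.006,-0.147,0.002,0.085],
  [0,0.017,0,0,-0.147,0,0.085],
  [0,0.017,0,0,-0.147,0,0.085],
  [0,0.017,0,0,-0.147,0,0.085],
  [0,0.017,0,0,-0.147,0,0.085],
  [0,0.017,0,0,-0.147,0,0.085],
  [0,0.017,0,0,-0.147,0,0.085],
  [0,0.017,0,0,-0.147,0,0.085],
  [0,0.017,0,0,-0.147,0,0.085],
])

```text
clock: 2.9
position: [555.2, -6.4, 128.3]
ee_rot: [-0.016, 0.71, -0.703, 0.027]
contact_force: [0.1, 0.8, -0.4]
gripper_width: 84.7
```

Emit:
play_rows([
  [0,0,0,0,-0.147,0,0.085],
  [0,0,0,0,0,0,0.085],
  [-0.03,0,0.028,0,0,0,0.085],
  [-0.03,0,0.028,0,0,0,0.085],
  [-0.03,0,0.028,0,0,0,0.085],
  [0,0,0,0,0,0,0.085],
  [0,0,0,0,0,0,0.085],
])

```text
clock: 3.6
position: [658.0, -80.7, 127.6]
ee_rot: [-0.063, 0.707, -0.701, 0.07]
contact_force: [-1.3, -0.0, -0.9]
gripper_width: 85.1
```

```bash
python3 - <<'E'
from h import *
import pickle
go(660,-60,30,0.18)
d=cam("wrist");pickle.dump(d,open("w2.pkl","wb"));save(d,"w2.png")
print(proj(d,(660,-60,70)).round(),read_state()["clock"])
E
```

```text
pos [658.  -80.7 127.6] jaw ang -2.954 w 85.1 j6 0.07 | turn [ 0.007  0.007 -0.011] shift turned [-0.0057  0.0976 -0.02  ] shift now [-0.0048  0.0978 -0.0193]
[305. 250.] 3.65
```

View pics/w2.png

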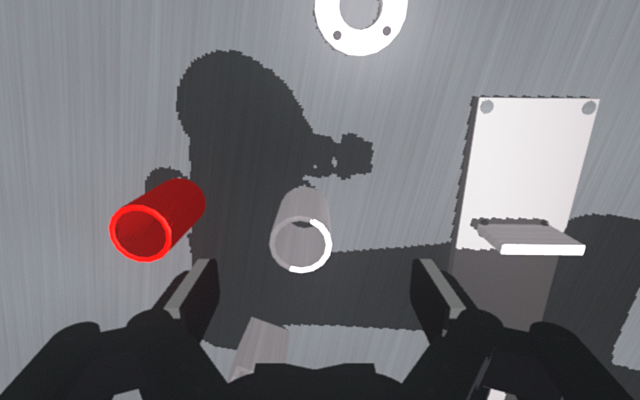

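The pipe rim is centred at about (300.5,244), the lug top runs along (502–585,249), and the plate end corners are at (473,97) and (599,99).

```bash
python3 - <<'E'
from h import *
import pickle
d=pickle.load(open("w2.pkl","rb"))
print("pipe",onz(d,300.5,244,70).round(1),"L",onz(d,270,244,70).round(1),onz(d,331,244,70).round(1))
print("lug ends",onz(d,502,249,50).round(1),onz(d,585,249,50).round(1))
A,B=onz(d,473,97,10),onz(d,599,99,10);print("plate end",A.round(1),B.round(1),((A+B)/2).round(1))
g=cv2.cvtColor(d["color"],cv2.COLOR_RGB2GRAY)
p=onz(d,300.5,244,70);go(p[0],p[1],30,0.18)
E
```

```text
pipe [663.7 -63.6  70. ] L [683.4 -59.7  70. ] [644.  -67.4  70. ]
lug ends [519.4 -77.7  50. ] [461.1 -89.1  50. ]
plate end [ 557.  -176.7   10. ] [ 465.5 -192.7   10. ] [ 511.2 -184.7   10. ]
pos [657.9 -80.7 127.7] jaw ang -2.953 w 85.2 j6 0.07 | turn [ 0.007  0.008 -0.011] shift turned [-0.0088  0.0977 -0.0158] shift now [-0.0078  0.0979 -0.0151]
```

Emit:
play_rows([
  [-0.008,0.01,-0.016,0.007,0.007,-0.011,0.085],
  [0,0.03,0,0,0,0,0.085],
  [0,0.03,0,0,0,0,0.085],
  [0,0.02,0,0,0,0,0.085],
  [0,0.0,0,0,0,0,0.085],
])

```text
clock: 4.15
position: [659.8, -61.3, 40.3]
ee_rot: [0.06, -0.704, 0.704, -0.064]
contact_force: [-0.4, -0.8, -0.1]
gripper_width: 85.0
```

```bash
python3 - <<'E'
from h import *
go(663,-63,30,0.183)
E
```

```text
pos [659.8 -61.3  40.3] jaw ang -2.966 w 85.0 j6 0.02 | turn [-0.001 -0.008 -0.005] shift turned [-0.0029  0.0103  0.0022] shift now [-0.0028  0.0103  0.0022]
```

Emit:
play_rows([
  [-0.003,0.0105,0.002,0,-0.008,-0.005,0.085],
  [0,0,0,0,0,0,0.085],
  [0,0,0,0,0,0,0.0],
  [0,0,0,0,0,0,0.0],
  [0,0,0,0,0,0,0.0],
  [0,0,0,0,0,0,0.0],
  [0,0,0,0,0,0,0.0],
  [0,0,0,0,0,0,0.0],
])

```text
clock: 4.95
position: [665.0, -62.1, 35.1]
ee_rot: [0.062, -0.704, 0.704, -0.067]
contact_force: [1.0, 0.1, -0.8]
gripper_width: 40.7
```

```bash
python3 - <<'E'
from h import *
s=read_state();print(s["contact_force"].round(1),s["clock"])
go(478.5,-18.5,130,0.183)
E
```

```text
[ 1.   0.1 -0.8] 4.95
pos [665.  -62.1  35.1] jaw ang -2.958 w 40.7 j6 0.03 | turn [-0.001  0.001 -0.007] shift turned [ 0.1754 -0.0949 -0.0768] shift now [ 0.1747 -0.0963 -0.0768]
```

Emit:
play_rows([
  [0,0,0,0,0,0,0.0],
  [0,-0.02,0,0,0,0,0.0],
  [0,-0.03,0,0,0,0,0.0],
  [0,-0.03,0,0,0,0,0.0],
  [0.03,-0.015,-0.013,0,0,0,0.0],
  [0.04,0,-0.018,0,0,0,0.0],
  [0.04,0,-0.018,0,0,0,0.0],
  [0.04,0,-0.018,0,0,0,0.0],
  [0.02,0,-0.01,0,0,0,0.0],
  [0,0,0,0,0,0,0.0],
])

```text
clock: 5.95
position: [472.9, -17.1, 127.2]
ee_rot: [-0.064, 0.705, -0.704, 0.062]
contact_force: [-0.4, -1.0, -2.1]
gripper_width: 40.6
```

```bash
python3 - <<'E'
from h import *
go(478.5,-18.5,46,0.183)
import pickle
d=cam("wrist");pickle.dump(d,open("w3.pkl","wb"));save(d,"w3.png")
E
```

```text
pos [472.9 -17.1 127.2] jaw ang -2.962 w 40.6 j6 -0.13 | turn [ 0.001 -0.004  0.003] shift turned [-0.0052  0.0812  0.0024] shift now [-0.0055  0.0811  0.0025]
```

View pics/w3.png

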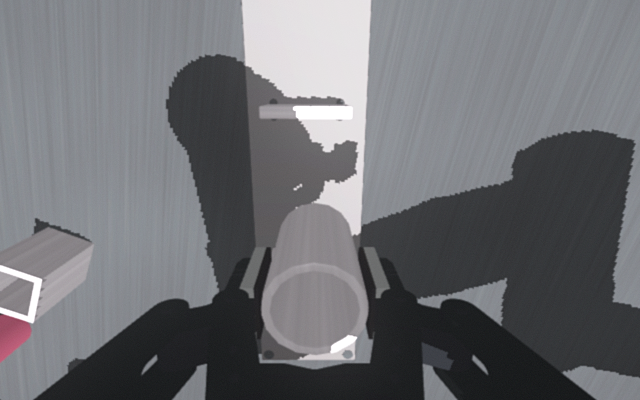

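The pipe is held, with its top rim centred at (314.5,309) between the pads. The lug top runs from (260,112) to (353,112). I'll use both to check the pipe-to-lug offset.

```bash
python3 - <<'E'
from h import *
import pickle
d=pickle.load(open("w3.pkl","rb"));s=read_state();r=R.from_quat(s["ee_rot"])
p=onz(d,314.5,309,162);print("pipe",p.round(1),"in tool",r.inv().apply(p-s["position"]).round(1))
a,b=onz(d,260,109,50),onz(d,353,109,50);print("lug",a.round(1),b.round(1),"mid",((a+b)/2).round(1),"ang",np.arctan2(*(a-b)[1::-1]))
E
```

```text
pipe [472.6 -19.  162. ] in tool [  2.3 -34.6   1.5]
lug [518.1 -79.4  50. ] [460.  -89.9  50. ] mid [489.1 -84.6  50. ] ang 0.17932741960111748
```

Emit:
play_rows([
  [-0.006,0,0.001,0,0,0,0.0],
  [0,0.025,0,0,0,0,0.0],
  [0,0.025,0,0,0,0,0.0],
  [0,0.02,0,0,0,0,0.0],
  [0,0,0,0,0,0,0.0],
])

```text
clock: 6.5
position: [490.7, -16.6, 56.3]
ee_rot: [-0.06, 0.705, -0.704, 0.066]
contact_force: [-0.6, -0.0, -2.0]
gripper_width: 40.7
```

```bash
python3 - <<'E'
from h import *
go(478.5,-17.5,46,0.183)
E
```

```text
pos [490.7 -16.6  56.3] jaw ang -2.963 w 40.7 j6 -0.12 | turn [ 0.    -0.004 -0.008] shift turned [ 0.0121  0.0103 -0.0014] shift now [ 0.0122  0.0102 -0.0013]
```

Emit:
play_rows([
  [0.011,0.004,-0.001,0,-0.004,-0.008,0.0],
  [0,0.0,0,0,0,0,0.0],
  [0,0.0,0,0,0,0,0.0],
])

```text
clock: 6.8
position: [482.3, -17.7, 52.8]
ee_rot: [0.064, -0.704, 0.704, -0.065]
contact_force: [-0.1, -0.1, -2.3]
gripper_width: 40.5
```

```bash
python3 - <<'E'
from h import *
go(478.5,-17.5,46,0.183)
E
```

```text
pos [482.3 -17.7  52.8] jaw ang -2.959 w 40.5 j6 -0.12 | turn [-0.    -0.    -0.002] shift turned [ 0.0037  0.0068 -0.0009] shift now [ 0.0038  0.0068 -0.0009]
```

Emit:
play_rows([
  [0.0037,0.004,-0.001,0,0,0,0.0],
  [0,0.003,0,0,0,0,0.0],
  [0,0.001,0,0,0,0,0.0],
  [0,0.0,0,0,0,0,0.0],
])

```text
clock: 7.2
position: [479.6, -17.0, 46.3]
ee_rot: [-0.062, 0.704, -0.704, 0.067]
contact_force: [-0.3, -0.0, -1.6]
gripper_width: 40.7
```

```bash
python3 - <<'E'
from h import *
s=read_state();print(s["contact_force"].round(1))
go(478.5,-17.5,45,0.183)
E
```

```text
[-0.3 -0.  -1.6]
pos [479.6 -17.   46.3] jaw ang -2.958 w 40.7 j6 -0.12 | turn [-0.     0.    -0.007] shift turned [0.0012 0.0013 0.0003] shift now [0.0012 0.0013 0.0003]
```

Emit:
play_rows([
  [0.001,0.001,0,0,0,0,0.0],
  [0,0.001,0,0,0,0,0.0],
  [0,0,0,0,0,0,0.0],
  [0,0,0,0,0,0,0.046],
  [0,0,0,0,0,0,0.06],
  [0,0,0,0,0,0,0.085],
  [0,0,0,0,0,0,0.085],
  [0,0,0,0,0,0,0.085],
])

```text
clock: 8.0
position: [480.6, -16.7, 45.9]
ee_rot: [-0.061, 0.704, -0.704, 0.069]
contact_force: [0.2, 1.1, 0.8]
gripper_width: 85.4
```

Emit:
play_rows([
  [0,-0.02,0,0,0,0,0.085],
  [0,-0.04,0,0,0,0,0.085],
  [0,-0.04,0,0,0,0,0.085],
  [0,-0.02,0,0,0,0,0.085],
  [0,0,0.02,0,0,0,0.085],
  [0,0,0.02,0,0,0,0.085],
  [0,0,0,0,0,0,0.085],
  [0,0,0,0,0,0,0.085],
])

```text
clock: 8.8
position: [486.8, -57.3, 171.5]
ee_rot: [0.061, -0.704, 0.704, -0.07]
contact_force: [-0.2, 0.3, 0.5]
gripper_width: 85.3
```

```bash
python3 - <<'E'
from h import *
go(651,-219,100,0.183)
import pickle
d=cam("wrist");pickle.dump(d,open("w4.pkl","wb"));save(d,"w4.png")
E
```

```text
pos [486.8 -57.3 171.5] jaw ang -2.956 w 85.3 j6 -0.03 | turn [-0.001  0.003 -0.012] shift turned [-0.132   0.0715  0.1889] shift now [-0.1306  0.0734  0.1892]
```

View pics/w4.png

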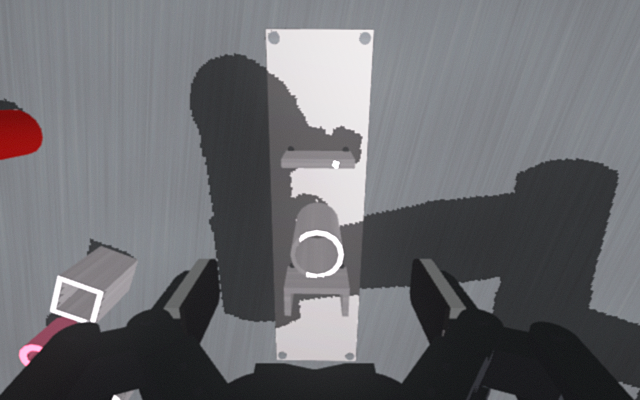

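The pipe stands on the plate with its rim centred at (317.5,254). The lug is at (320,158), the channel at (317,290), and the plate corners are at (266,30), (374,30), (277,360) and (357,360).

```bash
python3 - <<'E'
from h import *
import pickle
d=pickle.load(open("w4.pkl","rb"))
P=onz(d,317.5,254,80);print("pipe",P.round(1),onz(d,291,254,80).round(1),onz(d,344,254,80).round(1))
C=np.array([onz(d,u,v,10) for u,v in((266,30),(374,30),(360,360),(277,360))]);c=C.mean(0)
print(C.round().tolist(),c.round(1));e=(C[3]+C[2]-C[0]-C[1])/2;print("len",np.linalg.norm(e),"yaw",np.arctan2(-e[0],e[1]))
for u,v,n in((282,164,"lugL"),(357,164,"lugR"),(284,272,"chL"),(351,272,"chR"),(288,315,""),(348,315,"")):print(n,onz(d,u,v,50).round(1))
E
```

```text
pipe [477.3 -18.6  80. ] [497.5 -14.7  80. ] [457.1 -22.5  80. ]
[[551.0, -176.0, 10.0], [463.0, -193.0, 10.0], [399.0, 137.0, 10.0], [491.0, 155.0, 10.0]] [476.  -19.2  10. ]
len 336.4667528656562 yaw 0.18585974791338783
lugL [517.5 -76.8  50. ]
lugR [458.4 -88.1  50. ]
chL [500.5  19.5  50. ]
chR [441.9   8.1  50. ]
 [489.7  63.5  50. ]
 [434.8  52.7  50. ]
```

Emit:
play_rows([
  [-0.015,0,0.02,0,0,-0.01,0.085],
  [-0.026,0.014,0.036,0,0,0,0.085],
  [-0.026,0.014,0.036,0,0,0,0.085],
  [-0.026,0.014,0.036,0,0,0,0.085],
  [-0.02,0.014,0.02,0,0,0,0.085],
  [0,0,0,0,0,0,0.085],
  [0,0,0,0,0,0,0.085],
  [0,0,0,0,0,0,0.085],
])

```text
clock: 9.65
position: [629.1, -179.8, 110.4]
ee_rot: [-0.07, 0.704, -0.703, 0.068]
contact_force: [0.2, -0.5, -0.2]
gripper_width: 85.2
```

```bash
cat >> h.py <<'E'
def fit(d,x0,y0,x1,y1,z,th):
    g=cv2.cvtColor(d["color"],cv2.COLOR_RGB2GRAY)[y0:y1,x0:x1]
    cs,_=cv2.findContours(((g>th)*255).astype(np.uint8),cv2.RETR_EXTERNAL,cv2.CHAIN_APPROX_NONE);k=max(cs,key=cv2.contourArea).reshape(-1,2)+[x0,y0]
    W=np.array([onz(d,u,v,z)[:2] for u,v in k],np.float32);(cx,cy),r=cv2.minEnclosingCircle(W);b=cv2.minAreaRect(W)
    print("px",k.min(0),k.max(0),"circ",round(cx,1),round(cy,1),"D",round(2*r,1),"box",np.round(b[0],1),np.round(b[1],1),round(b[2],1));return cx,cy
E
python3 - <<'E'
from h import *
import pickle
d=cam("wrist");pickle.dump(d,open("w5.pkl","wb"));save(d,"w5.png")
u,v=proj(d,(651,-219,12)).astype(int);print(u,v)
c=fit(d,max(u-60,218),v-70,min(u+60,412),min(v+60,360),12,170)
go(*c,-3,0.183)
E
```

```text
293 145
px [287  98] [336 147] circ 641.1 -237.0 D 47.3 box [ 639.3 -239. ] [18.7 46.7] 46.4
pos [ 629.1 -179.6  110.8] jaw ang -2.946 w 84.9 j6 0.23 | turn [0.001 0.012 0.002] shift turned [-0.0014  0.1138  0.0586] shift now [-0.0009  0.1137  0.0588]
```

View pics/w5.png

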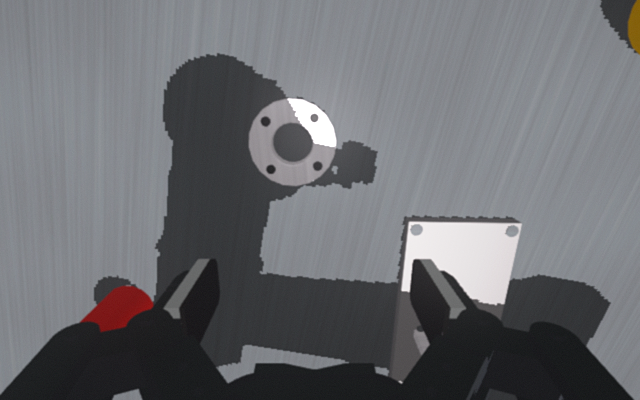

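The flange is partly shadowed, so the mask failed. By eye, its outline spans x 248–337 and y 98–186, centred at (292.5,142).

```bash
python3 - <<'E'
from h import *
import pickle
d=pickle.load(open("w5.pkl","rb"))
c=onz(d,292.5,142,12);print(c.round(1),onz(d,248,142,12).round(1),onz(d,337,142,12).round(1))
go(*c[:2],-3,0.183)
E
```

```text
[ 652.  -221.6   12. ] [ 683.3 -215.5   12. ] [ 620.7 -227.8   12. ]
pos [ 629.1 -179.6  110.8] jaw ang -2.946 w 84.9 j6 0.23 | turn [0.001 0.012 0.002] shift turned [-0.0149  0.1138  0.0455] shift now [-0.0146  0.1137  0.0458]
```

Emit:
play_rows([
  [-0.008,0.01,0.024,0,0.012,0,0.085],
  [-0.006,0.02,0.02,0,0,0,0.085],
  [0,0.03,0,0,0,0,0.085],
  [0,0.02,0,0,0,0,0.085],
  [0,0.007,0,0,0,0,0.085],
  [0,0,0,0,0,0,0.085],
  [0,0,0,0,0,0,0.085],
])

```text
clock: 10.4
position: [653.3, -215.3, 32.1]
ee_rot: [0.064, -0.703, 0.705, -0.072]
contact_force: [0.1, 0.3, -0.3]
gripper_width: 85.0
```

```bash
python3 - <<'E'
from h import *
go(652,-221.5,-3,0.183)
E
```

```text
pos [ 653.3 -215.3   32.1] jaw ang -2.949 w 85.0 j6 0.28 | turn [-0.003  0.009 -0.01 ] shift turned [0.0024 0.0351 0.0059] shift now [0.0029 0.0351 0.0057]
```

Emit:
play_rows([
  [0.002,0.01,0.0055,0,0.009,-0.01,0.085],
  [0,0.01,0,0,0,0,0.085],
  [0,0.008,0,0,0,0,0.085],
  [0,0,0,0,0,0,0.085],
  [0,0,0,0,0,0,0.085],
])

```text
clock: 10.9
position: [654.3, -221.3, 5.5]
ee_rot: [0.063, -0.703, 0.706, -0.067]
contact_force: [0.2, -0.6, 0.1]
gripper_width: 84.7
```

```bash
python3 - <<'E'
from h import *
go(652,-221.5,-3,0.183)
E
```

```text
pos [ 654.3 -221.3    5.5] jaw ang -2.958 w 84.7 j6 0.27 | turn [-0.005  0.    -0.005] shift turned [ 0.0023  0.0085 -0.0003] shift now [ 0.0024  0.0085 -0.0003]
```

Emit:
play_rows([
  [0.002,0.005,0,-0.005,0,-0.005,0.085],
  [0,0.003,0,0,0,0,0.085],
  [0,0,0,0,0,0,0.085],
  [0,0,0,0,0,0,0.07],
  [0,0,0,0,0,0,0.055],
  [0,0,0,0,0,0,0.04],
  [0,0,0,0,0,0,0.0],
  [0,0,0,0,0,0,0.0],
])

```text
clock: 11.7
position: [653.0, -221.7, -1.9]
ee_rot: [0.065, -0.704, 0.704, -0.065]
contact_force: [0.6, -0.5, -0.1]
gripper_width: 60.7
```

```bash
python3 - <<'E'
from h import *
s=read_state();print(s["contact_force"].round(1))
go(477.3,-18.6,130,0.183)
E
```

```text
[ 0.6 -0.5 -0.1]
pos [ 653.  -221.7   -1.9] jaw ang -2.957 w 60.7 j6 0.28 | turn [-0.     0.001 -0.001] shift turned [ 0.1358 -0.1319 -0.2317] shift now [ 0.1354 -0.1322 -0.2318]
```

Emit:
play_rows([
  [0,0,0,0,0,0,0.0],
  [0,-0.02,0,0,0,0,0.0],
  [0,-0.03,0,0,0,0,0.0],
  [0,-0.04,0,0,0,0,0.0],
  [0,-0.04,0,0,0,0,0.0],
  [0,-0.02,0,0,0,0,0.0],
  [0,0,0,0,0,0,0.0],
  [0,0,0,0,0,0,0.0],
])

```text
clock: 12.5
position: [648.3, -220.7, 145.5]
ee_rot: [-0.069, 0.706, -0.702, 0.059]
contact_force: [0.1, 0.5, -2.8]
gripper_width: 60.6
```

```bash
python3 - <<'E'
from h import *
import pickle
d=cam("wrist");pickle.dump(d,open("w6.pkl","wb"));save(d,"w6.png")
s=read_state();print(s["contact_force"].round(1))
go(477.3,-18.6,130,0.183)
E
```

```text
[ 0.2 -0.5 -2.2]
pos [ 648.3 -220.8  145.3] jaw ang -2.960 w 60.5 j6 0.28 | turn [ 0.007 -0.002  0.013] shift turned [ 0.1313  0.0153 -0.23  ] shift now [ 0.1314  0.0186 -0.2297]
```

View pics/w6.png

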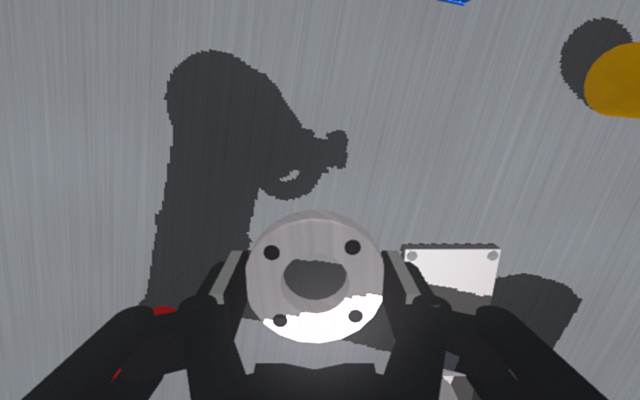

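The flange is held level-looking between the pads: outline x 246–384, top face from about y 219 to 343, bore centre (315,281).

```bash
python3 - <<'E'
from h import *
import pickle
d=pickle.load(open("w6.pkl","rb"));s=read_state();r=R.from_quat(s["ee_rot"])
for p in((246,281),(384,281),(315,219),(315,343),(315,281),(271.5,253),(352.5,248),(279.5,321),(355.5,316)): print(p,r.inv().apply(onz(d,*p,s["position"][2]+14)-s["position"]).round(1))
E
```

```text
(246, 281) [-29.  -14.4   1. ]
(384, 281) [ 31.2 -13.6   0.5]
(315, 219) [  1.  -14.2  29.8]
(315, 343) [  1.  -13.8 -32.3]
(315, 281) [  1.  -14.    0.8]
(271.5, 253) [-17.4 -14.3  14.5]
(352.5, 248) [ 16.9 -13.9  16.5]
(279.5, 321) [-15.1 -14.1 -19.9]
(355.5, 316) [ 19.4 -13.6 -17.6]
```

Emit:
play_rows([
  [0.012,0,-0.02,0.007,0,0.013,0.0],
  [0.022,0,-0.038,0,0,0,0.0],
  [0.022,0,-0.038,0,0,0,0.0],
  [0.022,0,-0.038,0,0,0,0.0],
  [0.022,0,-0.038,0,0,0,0.0],
  [0.012,0,-0.025,0,0,0,0.0],
  [0,0,0,0,0,0,0.0],
  [0,0,0,0,0,0,0.0],
  [0,0,0,0,0,0,0.0],
])

```text
clock: 13.45
position: [487.2, -43.3, 127.7]
ee_rot: [-0.074, 0.705, -0.704, 0.051]
contact_force: [-0.5, 0.7, -2.5]
gripper_width: 60.5
```

```bash
python3 - <<'E'
from h import *
s=read_state();print(s["contact_force"].round(1))
go(480,-19,80,0.183)
E
```

```text
[-0.5  0.7 -2.5]
pos [487.2 -43.3 127.7] jaw ang -2.965 w 60.5 j6 -0.06 | turn [ 0.004 -0.006  0.032] shift turned [ 0.0026  0.0477 -0.0252] shift now [ 0.0012  0.0478 -0.025 ]
```

Emit:
play_rows([
  [0.002,0.01,-0.015,0.004,-0.006,0.032,0.0],
  [0,0.01,-0.01,0,0,0,0.0],
  [0,0,0,0,0,0,0.0],
  [0,0,0,0,0,0,0.0],
])

```text
clock: 13.85
position: [482.4, -21.2, 105.5]
ee_rot: [0.063, -0.704, 0.705, -0.063]
contact_force: [-0.8, 0.6, -2.2]
gripper_width: 60.5
```

```bash
python3 - <<'E'
from h import *
s=read_state();print(s["contact_force"].round(1))
go(480,-19,80,0.183)
E
```

```text
[-0.8  0.6 -2.2]
pos [482.4 -21.2 105.5] jaw ang -2.963 w 60.5 j6 -0.12 | turn [-0.001 -0.005  0.001] shift turned [ 0.002   0.0255 -0.0026] shift now [ 0.002   0.0255 -0.0026]
```

Emit:
play_rows([
  [0.002,0.006,-0.002,0,-0.005,0,0.0],
  [0,0.006,0,0,0,0,0.0],
  [0,0.004,0,0,0,0,0.0],
  [0,0,0,0,0,0,0.0],
  [0,0,0,0,0,0,0.0],
])

```text
clock: 14.35
position: [481.5, -21.2, 88.5]
ee_rot: [0.064, -0.704, 0.705, -0.064]
contact_force: [-0.3, -0.5, -2.5]
gripper_width: 60.4
```

```bash
python3 - <<'E'
from h import *
s=read_state();print(s["contact_force"].round(1))
go(480,-19,80,0.183)
d=cam("wrist");import pickle;pickle.dump(d,open("w7.pkl","wb"));save(d,"w7.png")
d=cam("side");pickle.dump(d,open("s7.pkl","wb"));u,v=proj(d,(480,-19,85)).astype(int);print(u,v);cv2.imwrite("pics/s7.png",cv2.resize(d["color"][v-60:v+60,u-80:u+80],None,fx=5,fy=5,interpolation=cv2.INTER_CUBIC)[:,:,::-1])
E
```

```text
[-0.3 -0.5 -2.5]
pos [481.5 -21.2  88.5] jaw ang -2.961 w 60.4 j6 -0.12 | turn [-0.002 -0.002  0.   ] shift turned [ 0.001   0.0085 -0.0024] shift now [ 0.001   0.0085 -0.0024]
357 204
```

View pics/s7.png

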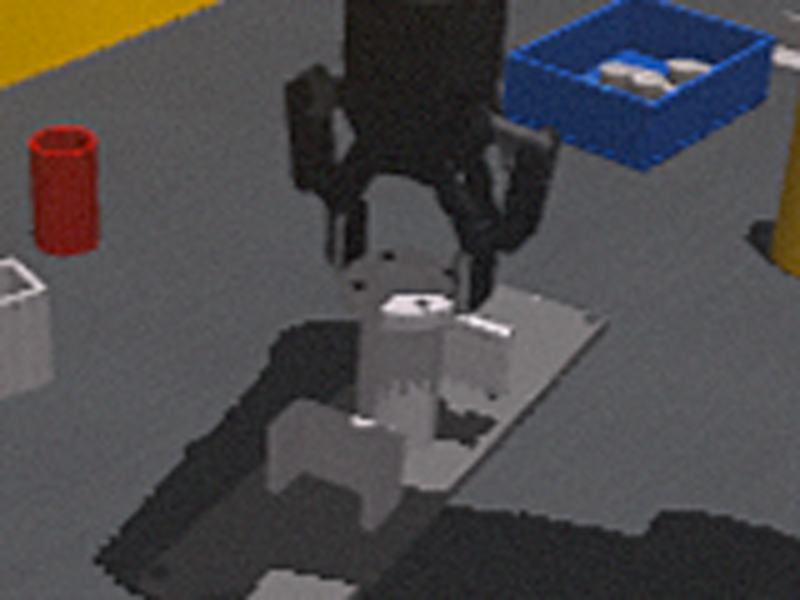

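The side view shows the flange held level just above the pipe, with nothing else touching. I'll lower it gently until it makes contact.

Emit:
play_rows([
  [0.001,0.003,-0.002,0,0,0,0.0],
  [0,0.002,0,0,0,0,0.0],
  [0,0.0,0,0,0,0,0.0],
  [0,0,0,0,0,0,0.0],
])

```text
clock: 14.85
position: [480.3, -18.9, 83.7]
ee_rot: [0.063, -0.704, 0.705, -0.064]
contact_force: [-0.5, 0.1, -2.5]
gripper_width: 60.4
```

Emit:
play_rows([
  [0,0.002,0,0,0,0,0.0],
  [0,0.0,0,0,0,0,0.0],
  [0,0,0,0,0,0,0.0],
])

```text
clock: 15.15
position: [480.4, -18.9, 81.7]
ee_rot: [0.063, -0.704, 0.705, -0.065]
contact_force: [0.1, 0.1, -2.6]
gripper_width: 60.6
```

Emit:
play_rows([
  [0,0.0015,0,0,0,0,0.0],
  [0,0.0,0,0,0,0,0.0],
  [0,0,0,0,0,0,0.0],
])

```text
clock: 15.45
position: [480.5, -18.9, 80.1]
ee_rot: [0.063, -0.704, 0.705, -0.065]
contact_force: [-0.1, -0.0, -3.1]
gripper_width: 60.5
```

Emit:
play_rows([
  [0,0.001,0,0,0,0,0.0],
  [0,0.0,0,0,0,0,0.0],
  [0,0,0,0,0,0,0.0],
])

```text
clock: 15.75
position: [480.5, -18.9, 79.0]
ee_rot: [0.063, -0.704, 0.705, -0.065]
contact_force: [0.6, -1.0, -2.6]
gripper_width: 60.3
```

Emit:
play_rows([
  [0,0.001,0,0,0,0,0.0],
  [0,0.0,0,0,0,0,0.0],
  [0,0,0,0,0,0,0.0],
])

```text
clock: 16.05
position: [480.7, -18.9, 78.1]
ee_rot: [0.063, -0.704, 0.705, -0.065]
contact_force: [0.8, -0.3, -1.8]
gripper_width: 60.0
```

Emit:
play_rows([
  [0,0.001,0,0,0,0,0.0],
  [0,0.0,0,0,0,0,0.0],
  [0,0,0,0,0,0,0.0],
])

```text
clock: 16.35
position: [481.0, -18.9, 78.2]
ee_rot: [0.063, -0.704, 0.705, -0.065]
contact_force: [0.1, 0.9, -2.6]
gripper_width: 60.4
```

Emit:
play_rows([
  [0,0.001,0,0,0,0,0.0],
  [0,0,0,0,0,0,0.0],
  [0,0,0,0,0,0,0.066],
  [0,0,0,0,0,0,0.072],
  [0,0,0,0,0,0,0.08],
  [0,0,0,0,0,0,0.085],
  [0,0,0,0,0,0,0.085],
  [0,-0.01,0,0,0,0,0.085],
])

```text
clock: 17.15
position: [481.5, -19.0, 87.6]
ee_rot: [0.063, -0.703, 0.705, -0.065]
contact_force: [-0.6, -0.3, 0.0]
gripper_width: 85.0
```

Emit:
play_rows([
  [0,-0.02,0,0,0,0,0.085],
  [0,-0.04,0,0,0,0,0.085],
  [0,-0.04,0,0,0,0,0.085],
  [0,0,0.02,0,0,0,0.085],
  [0,0,0.02,0,0,0,0.085],
  [0,0,0,0,0,0,0.085],
  [0,0,0,0,0,0,0.085],
])

```text
clock: 17.85
position: [490.1, -59.0, 198.8]
ee_rot: [0.061, -0.703, 0.705, -0.069]
contact_force: [0.3, -0.3, 0.3]
gripper_width: 84.9
```

```bash
python3 - <<'E'
from h import *
import pickle
go(678,80,150,-0.215)
d=cam("wrist");pickle.dump(d,open("w8.pkl","wb"));save(d,"w8.png")
E
```

```text
pos [490.1 -59.  198.8] jaw ang -2.957 w 84.9 j6 -0.03 | turn [-0.002  0.4   -0.012] shift turned [-0.1539  0.0488 -0.1759] shift now [-0.2096  0.0508 -0.1024]
```

View pics/w8.png

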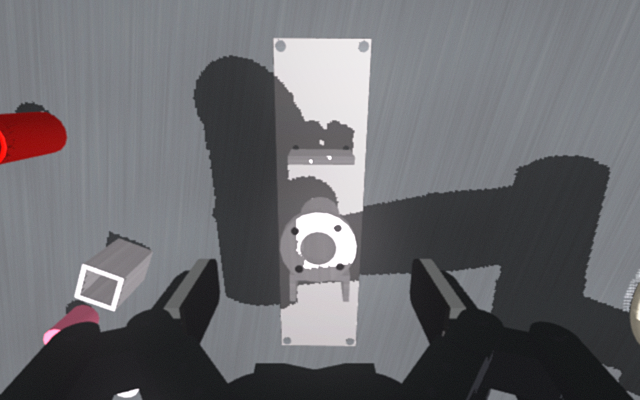

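The flange sits level on the pipe. Its four bolt marks average (318,249). The square-tube top is at about (77–124, 264–310).

```bash
python3 - <<'E'
from h import *
import pickle
d=pickle.load(open("w8.pkl","rb"))
print("flange",onz(d,317.75,248.75,92).round(1))
c=fit(d,70,255,130,312,60,225)
go(*c,100,-0.215)
E
```

```text
flange [479.8 -17.8  92. ]
px [ 75 264] [123 310] circ 678.3 78.4 D 54.9 box [678.4  78.5] [40.4 40.4] 77.6
pos [490.2 -58.9 198.8] jaw ang -2.956 w 84.8 j6 -0.03 | turn [-0.002  0.4   -0.012] shift turned [-0.1545  0.0988 -0.1743] shift now [-0.2091  0.1007 -0.1007]
```

Emit:
play_rows([
  [0,0,0,0,0.134,-0.012,0.085],
  [0,0,0,0,0.134,0,0.085],
  [0,0,0,0,0.134,0,0.085],
  [-0.031,0,-0.035,0,0,0,0.085],
  [-0.031,0.01,-0.035,0,0,0,0.085],
  [-0.031,0.02,-0.035,0,0,0,0.085],
  [-0.031,0.02,-0.035,0,0,0,0.085],
  [-0.03,0.02,-0.034,0,0,0,0.085],
  [0,0,0,0,0,0,0.085],
  [0,0,0,0,0,0,0.085],
])

```text
clock: 18.9
position: [676.8, 82.7, 122.1]
ee_rot: [-0.077, -0.7, 0.705, 0.084]
contact_force: [-0.7, -0.3, 0.9]
gripper_width: 85.0
```

```bash
python3 - <<'E'
from h import *
go(679,79,30,-0.215)
E
```

```text
pos [676.8  82.7 122.1] jaw ang 2.913 w 85.0 j6 -0.59 | turn [-0.009 -0.013  0.009] shift turned [-0.0029  0.0921  0.0031] shift now [-0.0038  0.0921  0.0023]
```

Emit:
play_rows([
  [-0.003,0.01,0.003,-0.009,-0.013,0.009,0.085],
  [0,0.025,0,0,0,0,0.085],
  [0,0.025,0,0,0,0,0.085],
  [0,0.016,0,0,0,0,0.085],
  [0,0,0,0,0,0,0.085],
  [0,0,0,0,0,0,0.085],
])

```text
clock: 19.5
position: [675.9, 78.3, 51.0]
ee_rot: [0.077, 0.704, -0.702, -0.073]
contact_force: [0.7, -0.4, 0.7]
gripper_width: 85.0
```

```bash
python3 - <<'E'
from h import *
go(679,79,28,-0.215)
E
```

```text
pos [675.9  78.3  51. ] jaw ang 2.928 w 85.0 j6 -0.57 | turn [ 0.003  0.001 -0.005] shift turned [-0.0029  0.023  -0.0013] shift now [-0.0028  0.023  -0.0012]
```

Emit:
play_rows([
  [-0.003,0.01,-0.001,0,0,-0.005,0.085],
  [0,0.01,0,0,0,0,0.085],
  [0,0.002,0,0,0,0,0.085],
  [0,0,0,0,0,0,0.085],
  [0,0,0,0,0,0,0.06],
  [0,0,0,0,0,0,0.04],
  [0,0,0,0,0,0,0.0],
  [0,0,0,0,0,0,0.0],
  [0,0,0,0,0,0,0.0],
  [0,0,0,0,0,0,0.0],
])

```text
clock: 20.5
position: [681.3, 79.2, 32.6]
ee_rot: [0.078, 0.705, -0.701, -0.073]
contact_force: [-0.3, 0.7, 0.5]
gripper_width: 39.1
```

```bash
python3 - <<'E'
from h import *
go(456,110,130,0.183)
E
```

```text
pos [681.3  79.2  32.6] jaw ang 2.928 w 39.1 j6 -0.56 | turn [ 0.006 -0.396 -0.008] shift turned [ 0.216  -0.0974 -0.0713] shift now [ 0.2261 -0.0991  0.0169]
```

Emit:
play_rows([
  [0,-0.02,0,0,0,0,0.0],
  [0,-0.04,0,0,0,0,0.0],
  [0,-0.04,0,0,0,0,0.0],
  [0,0,0,0,-0.132,0,0.0],
  [0,0,0,0,-0.132,0,0.0],
  [0,0,0,0,-0.132,0,0.0],
  [0.02,0,-0.007,0,0,0,0.0],
  [0.04,0,-0.013,0,0,0,0.0],
  [0.04,0,-0.013,0,0,0,0.0],
  [0,0,0,0,0,0,0.0],
])

```text
clock: 21.5
position: [567.0, 89.7, 127.6]
ee_rot: [-0.072, 0.705, -0.702, 0.066]
contact_force: [1.5, 0.6, -2.1]
gripper_width: 39.1
```

```bash
python3 - <<'E'
from h import *
go(456.5,110,130,0.183)
E
```

```text
pos [567.   89.7 127.6] jaw ang -2.947 w 39.1 j6 -0.24 | turn [0.005 0.011 0.008] shift turned [ 0.105  -0.0024 -0.0401] shift now [ 0.1046 -0.0014 -0.0413]
```

Emit:
play_rows([
  [0.02,0,-0.008,0.005,0.011,0.008,0.0],
  [0.035,0,-0.013,0,0,0,0.0],
  [0.03,0,-0.012,0,0,0,0.0],
  [0.017,0,-0.007,0,0,0,0.0],
  [0,0,0,0,0,0,0.0],
  [0,0,0,0,0,0,0.0],
  [0,0,0,0,0,0,0.0],
])

```text
clock: 22.2
position: [455.2, 110.2, 126.6]
ee_rot: [0.065, -0.704, 0.704, -0.064]
contact_force: [0.1, -0.2, -2.0]
gripper_width: 39.2
```

```bash
python3 - <<'E'
from h import *
import pickle
go(456.5,110,60,0.183)
d=cam("wrist");pickle.dump(d,open("w9.pkl","wb"));save(d,"w9.png")
E
```

```text
pos [455.2 110.2 126.6] jaw ang -2.959 w 39.2 j6 -0.40 | turn [-0.    -0.     0.001] shift turned [-0.0012  0.0666  0.0004] shift now [-0.0013  0.0666  0.0004]
```

View pics/w9.png

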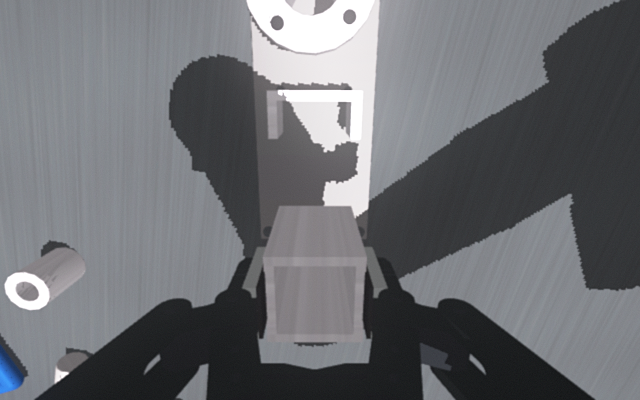

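The tube is held square, with its top spanning (263–367, 262–342). The channel's web edge is at row 90, x 267–363. The bush top is at (27,290).

```bash
python3 - <<'E'
from h import *
import pickle
d=pickle.load(open("w9.pkl","rb"));s=read_state();r=R.from_quat(s["ee_rot"])
p=(onz(d,263.5,262,154)+onz(d,367,262,154)+onz(d,263.5,342,154)+onz(d,367,342,154))/4
print("sq",p.round(1),"in tool",r.inv().apply(p-s["position"]).round(1))
a,b=onz(d,267,90,50),onz(d,363,90,50);print("web outer",a.round(1),b.round(1),"mid",((a+b)/2).round(1),np.linalg.norm(a-b))
ey=np.array([-.182,.983,0]);print("chan",((a+b)/2+15*ey).round(1),"target sq",((a+b)/2+80*ey).round(1))
fit(d,0,262,60,315,45,215)
E
```

```text
sq [453.9 111.1 154. ] in tool [  1.4 -27.4  -1.1]
web outer [498.   35.9  50. ] [439.2  25.   50. ] mid [468.6  30.4  50. ] 59.791025128852574
chan [465.8  45.2  50. ] target sq [454.  109.1  50. ]
px [  5 272] [ 49 309] circ 659.5 215.1 D 33.6 box [659.7 215. ] [32.8 32.8] 27.1
```

Emit:
play_rows([
  [0,0.01,0.0015,0,0,0,0.0],
  [0,0.025,0,0,0,0,0.0],
  [0,0.025,0,0,0,0,0.0],
  [0,0.012,0,0,0,0,0.0],
  [0,0,0,0,0,0,0.0],
  [0,0,0,0,0,0,0.0],
])

```text
clock: 22.85
position: [460.0, 108.0, 49.3]
ee_rot: [0.063, -0.704, 0.704, -0.063]
contact_force: [0.6, -0.1, -2.4]
gripper_width: 39.0
```

```bash
python3 - <<'E'
from h import *
go(455.5,108.5,42.5,0.183)
E
```

```text
pos [460.  108.   49.3] jaw ang -2.963 w 39.0 j6 -0.40 | turn [-0.    -0.004 -0.001] shift turned [ 0.0043  0.0068 -0.0013] shift now [ 0.0044  0.0068 -0.0013]
```

Emit:
play_rows([
  [0.0045,0.003,-0.001,0,-0.004,0,0.0],
  [0,0.002,0,0,0,0,0.0],
  [0,0.001,0,0,0,0,0.0],
  [0,0,0,0,0,0,0.0],
  [0,0,0,0,0,0,0.0],
])

```text
clock: 23.35
position: [456.8, 109.0, 44.7]
ee_rot: [-0.063, 0.705, -0.704, 0.067]
contact_force: [-0.2, -0.2, -2.3]
gripper_width: 39.3
```

Emit:
play_rows([
  [0,0.001,0,0,0,0,0.0],
  [0,0,0,0,0,0,0.0],
  [0,0,0,0,0,0,0.0],
])

```text
clock: 23.65
position: [457.1, 109.3, 44.2]
ee_rot: [-0.062, 0.705, -0.703, 0.067]
contact_force: [0.5, -0.5, -2.4]
gripper_width: 38.7
```

Emit:
play_rows([
  [0.001,0.001,0,0,0,0,0.0],
  [0,0.001,0,0,0,0,0.0],
  [0,0.001,0,0,0,0,0.0],
  [0,0,0,0,0,0,0.0],
  [0,0,0,0,0,0,0.0],
])

```text
clock: 24.15
position: [456.4, 109.1, 42.9]
ee_rot: [-0.062, 0.705, -0.703, 0.068]
contact_force: [0.5, 0.1, -2.9]
gripper_width: 39.5
```

Emit:
play_rows([
  [0,0,0,0,0,0,0.0],
  [0,0,0,0,0,0,0.044],
  [0,0,0,0,0,0,0.06],
  [0,0,0,0,0,0,0.085],
  [0,0,0,0,0,0,0.085],
  [0,0,0,0,0,0,0.085],
  [0,-0.02,0,0,0,0,0.085],
  [0,-0.04,0,0,0,0,0.085],
  [0,-0.04,0,0,0,0,0.085],
  [0,0,0,0,0,0,0.085],
])

```text
clock: 25.15
position: [456.1, 108.7, 145.4]
ee_rot: [0.063, -0.704, 0.704, -0.067]
contact_force: [1.2, 0.3, 0.4]
gripper_width: 85.2
```

```bash
python3 - <<'E'
from h import *
go(659.5,215,130,0.183)
E
```

```text
pos [456.1 108.7 145.4] jaw ang -2.957 w 85.2 j6 -0.40 | turn [-0.001  0.002 -0.005] shift turned [-0.2194  0.0154 -0.0675] shift now [-0.2194  0.0165 -0.0671]
```

Emit:
play_rows([
  [-0.02,0,-0.006,0,0,0,0.085],
  [-0.04,0,-0.012,0,0,0,0.085],
  [-0.042,0,-0.013,0,0,0,0.085],
  [-0.042,0,-0.013,0,0,0,0.085],
  [-0.04,0,-0.012,0,0,0,0.085],
  [-0.034,0,-0.01,0,0,0,0.085],
  [0,0,0,0,0,0,0.085],
  [0,0,0,0,0,0,0.085],
  [0,0,0,0,0,0,0.085],
])

```text
clock: 26.05
position: [661.7, 215.4, 141.3]
ee_rot: [-0.065, 0.704, -0.704, 0.065]
contact_force: [-1.1, -0.2, -0.1]
gripper_width: 85.0
```

```bash
python3 - <<'E'
from h import *
import pickle
d=cam("wrist");pickle.dump(d,open("w10.pkl","wb"));save(d,"w10.png")
u,v=proj(d,(660,215,45)).astype(int);print(u,v)
c=fit(d,max(u-35,218),v-35,min(u+35,412),v+35,45,215)
go(*c,10,0.183)
E
```

```text
315 203
px [316 192] [334 219] circ 653.4 215.6 D 22.7 box [651.  214.4] [11.5 22.6] 26.6
pos [661.4 215.3 141.5] jaw ang -2.959 w 84.8 j6 -0.36 | turn [0. 0. 0.] shift turned [ 0.0079  0.1315 -0.0017] shift now [ 0.0078  0.1315 -0.0017]
```

The bush is partly in the arm's shadow here. Two earlier clean fits agree at (660,215.5), so I'll use those and descend.

Emit:
play_rows([
  [0,0.02,0,0,0,0,0.085],
  [0,0.03,0,0,0,0,0.085],
  [0,0.03,0,0,0,0,0.085],
  [0,0.02,0,0,0,0,0.085],
  [0,0.01,0,0,0,0,0.085],
  [0,0,0,0,0,0,0.085],
  [0,0,0,0,0,0,0.085],
])

```text
clock: 26.8
position: [658.4, 213.4, 35.4]
ee_rot: [-0.062, 0.705, -0.703, 0.067]
contact_force: [0.1, -0.3, 0.6]
gripper_width: 85.2
```

```bash
python3 - <<'E'
from h import *
go(661,215.5,10,0.183)
E
```

```text
pos [658.4 213.4  35.4] jaw ang -2.958 w 85.2 j6 -0.36 | turn [ 0.002  0.    -0.007] shift turned [-0.0029  0.0254 -0.0016] shift now [-0.0027  0.0254 -0.0015]
```

Emit:
play_rows([
  [-0.003,0.01,-0.001,0,0,-0.007,0.085],
  [0,0.01,0,0,0,0,0.085],
  [0,0.004,0,0,0,0,0.085],
  [0,0,0,0,0,0,0.085],
  [0,0,0,0,0,0,0.06],
  [0,0,0,0,0,0,0.04],
  [0,0,0,0,0,0,0.0],
  [0,0,0,0,0,0,0.0],
  [0,0,0,0,0,0,0.0],
  [0,0,0,0,0,0,0.0],
])

```text
clock: 27.8
position: [663.6, 216.3, 14.0]
ee_rot: [-0.063, 0.706, -0.702, 0.067]
contact_force: [0.1, -0.1, -0.4]
gripper_width: 33.3
```

```bash
python3 - <<'E'
from h import *
go(503,-146,180,0.183)
E
```

```text
pos [663.6 216.3  14. ] jaw ang -2.958 w 33.3 j6 -0.36 | turn [ 0.004  0.001 -0.006] shift turned [ 0.2239 -0.166   0.3271] shift now [ 0.2231 -0.1688  0.3261]
```

Emit:
play_rows([
  [0,-0.02,0,0,0,-0.006,0.0],
  [0,-0.04,0,0,0,0,0.0],
  [0,-0.04,0,0,0,0,0.0],
  [0,-0.04,0,0,0,0,0.0],
  [0,-0.02,0,0,0,0,0.0],
  [0.012,0,0.018,0,0,0,0.0],
  [0.025,0,0.036,0,0,0,0.0],
  [0.025,0,0.036,0,0,0,0.0],
  [0.025,0,0.036,0,0,0,0.0],
  [0.025,0,0.036,0,0,0,0.0],
])

```text
clock: 28.8
position: [579.0, 34.6, 173.4]
ee_rot: [-0.07, 0.705, -0.703, 0.063]
contact_force: [0.1, -0.1, -2.2]
gripper_width: 32.6
```

```bash
python3 - <<'E'
from h import *
go(503,-146,150,0.183)
E
```

```text
pos [579.   34.6 173.4] jaw ang -2.952 w 32.6 j6 -0.14 | turn [0.004 0.006 0.01 ] shift turned [0.1076 0.0234 0.1637] shift now [0.1085 0.0238 0.1631]
```

Emit:
play_rows([
  [0.024,0,0.036,0.004,0.006,0.01,0.0],
  [0.024,0,0.036,0,0,0,0.0],
  [0.024,0,0.036,0,0,0,0.0],
  [0.018,0.01,0.028,0,0,0,0.0],
  [0.008,0.01,0.012,0,0,0,0.0],
  [0,0,0,0,0,0,0.0],
  [0,0,0,0,0,0,0.0],
  [0,0,0,0,0,0,0.0],
])

```text
clock: 29.6
position: [501.4, -137.7, 151.5]
ee_rot: [-0.064, 0.705, -0.704, 0.062]
contact_force: [-0.6, 0.2, -2.3]
gripper_width: 33.2
```

```bash
python3 - <<'E'
from h import *
go(503,-146,100,0.183)
E
```

```text
pos [ 501.4 -137.7  151.5] jaw ang -2.964 w 33.2 j6 0.13 | turn [ 0.002 -0.006  0.003] shift turned [-0.0001  0.0515  0.0084] shift now [-0.0002  0.0515  0.0085]
```

Emit:
play_rows([
  [0,0.01,0.008,0,-0.006,0,0.0],
  [0,0.03,0,0,0,0,0.0],
  [0,0.03,0,0,0,0,0.0],
  [0,0.03,0,0,0,0,0.0],
  [0,0.01,0,0,0,0,0.0],
  [0,0,0,0,0,0,0.0],
  [0,0,0,0,0,0,0.0],
])

```text
clock: 30.3
position: [510.3, -142.6, 38.5]
ee_rot: [0.067, -0.704, 0.704, -0.071]
contact_force: [-1.0, 0.4, -1.9]
gripper_width: 33.1
```

```bash
python3 - <<'E'
from h import *
go(502.5,-146.5,24,0.183)
E
```

```text
pos [ 510.3 -142.6   38.5] jaw ang -2.946 w 33.1 j6 0.16 | turn [-0.001  0.012 -0.006] shift turned [0.0084 0.0145 0.0024] shift now [0.0085 0.0144 0.0022]
```

Emit:
play_rows([
  [0.008,0.004,0.002,0,0.012,-0.006,0.0],
  [0,0.004,0,0,0,0,0.0],
  [0,0.002,0,0,0,0,0.0],
  [0,0,0,0,0,0,0.0],
  [0,0,0,0,0,0,0.0],
])

```text
clock: 30.8
position: [505.4, -146.6, 31.8]
ee_rot: [0.062, -0.703, 0.705, -0.068]
contact_force: [0.3, 0.1, -1.9]
gripper_width: 32.6
```

```bash
python3 - <<'E'
from h import *
import pickle
go(502.5,-146.5,24,0.183)
d=cam("wrist");pickle.dump(d,open("w11.pkl","wb"));save(d,"w11.png")
E
```

```text
pos [ 505.4 -146.6   31.8] jaw ang -2.958 w 32.6 j6 0.15 | turn [-0.003  0.    -0.008] shift turned [ 0.0028  0.0078 -0.0006] shift now [ 0.0029  0.0078 -0.0006]
```

Emit:
play_rows([
  [0.003,0.002,0,0,0,-0.008,0.0],
  [0,0.002,0,0,0,0,0.0],
  [0,0.002,0,0,0,0,0.0],
  [0,0,0,0,0,0,0.0],
  [0,0,0,0,0,0,0.0],
])

```text
clock: 31.35
position: [502.4, -147.1, 25.5]
ee_rot: [0.065, -0.703, 0.705, -0.065]
contact_force: [0.4, -0.2, -2.3]
gripper_width: 32.8
```

Emit:
play_rows([
  [0,0.001,0,0,0,0,0.0],
  [0,0,0,0,0,0,0.0],
  [0,0,0,0,0,0,0.0],
])

```text
clock: 31.65
position: [502.5, -147.1, 24.3]
ee_rot: [0.065, -0.703, 0.705, -0.065]
contact_force: [-0.5, -0.2, -2.5]
gripper_width: 32.9
```

Emit:
play_rows([
  [0,0.001,0,0,0,0,0.0],
  [0,0,0,0,0,0,0.0],
  [0,0,0,0,0,0,0.037],
  [0,0,0,0,0,0,0.05],
  [0,0,0,0,0,0,0.085],
  [0,0,0,0,0,0,0.085],
  [0,0,0,0,0,0,0.085],
  [0,-0.02,0,0,0,0,0.085],
  [0,-0.04,0,0,0,0,0.085],
  [0,-0.04,0,0,0,0,0.085],
])

```text
clock: 32.65
position: [499.4, -146.9, 121.5]
ee_rot: [0.069, -0.703, 0.705, -0.06]
contact_force: [1.7, -0.7, -0.6]
gripper_width: 84.9
```

Emit:
play_rows([
  [0,-0.04,0,0,0,0,0.085],
  [0,-0.04,0,0,0,0,0.085],
  [0,-0.04,0.03,0,0,0,0.085],
  [0,-0.02,0.02,0,0,0,0.085],
  [0,0,0,0,0,0,0.085],
  [0,0,0,0,0,0,0.085],
  [0,0,0,0,0,0,0.085],
])

```text
clock: 33.35
position: [510.5, -195.6, 271.8]
ee_rot: [0.066, -0.703, 0.705, -0.065]
contact_force: [-0.4, 0.3, -0.9]
gripper_width: 85.3
```

```bash
python3 - <<'E'
from h import *
import pickle
go(502.5,-146.5,240,0.183)
d=cam("wrist");pickle.dump(d,open("w12.pkl","wb"));save(d,"w12.png")
d=cam("side");pickle.dump(d,open("s12.pkl","wb"));cv2.imwrite("pics/s12.png",cv2.resize(d["color"][130:290,220:460],None,fx=3.3,fy=3.3,interpolation=cv2.INTER_CUBIC)[:,:,::-1])
E
```

```text
pos [ 510.5 -195.6  271.8] jaw ang -2.957 w 85.3 j6 0.25 | turn [-0.004  0.002  0.002] shift turned [-0.0011  0.0318 -0.0498] shift now [-0.0012  0.0316 -0.0499]
```

View pics/w12.png

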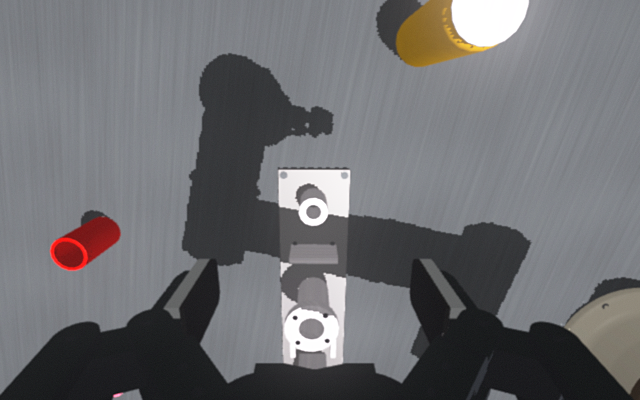

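View pics/s12.png

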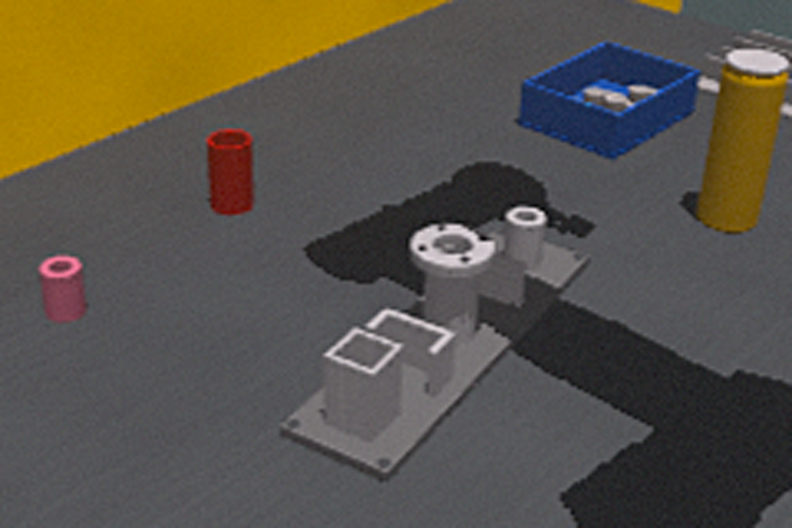

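Everything stands in a row: bush at (314,211) behind the lug, flange on the pipe, and the tube square at the other plate end. Neither the can nor the look-alikes moved. One last numeric check.

```bash
python3 - <<'E'
from h import *
import pickle
w=pickle.load(open("w12.pkl","rb"));s=pickle.load(open("s12.pkl","rb"))
t=.183;ex=np.array([np.cos(t),np.sin(t)]);ey=np.array([-np.sin(t),np.cos(t)]);O=np.array([477.5,-18.5])
def pl(n,p): p=p[:2]-O;print(n,"plate x %.1f y %.1f"%(p@ex,p@ey))
pl("bush wrist",onz(w,314,211.5,55));pl("lug",(onz(w,289,263,50)+onz(w,339,263,50))/2)
pl("flange wrist",(onz(w,295,317,92)+onz(w,326,316,92)+onz(w,298,343,92)+onz(w,327,341,92))/4)
pl("plate end mid",(onz(w,278,169,10)+onz(w,349,169,10))/2)
S=lambda x,y,z:onz(s,220+x/3.3,130+y/3.3,z)
q=[S(*c,70) for c in((327,353),(366,329),(402,346),(365,374))]
pl("sq side",sum(q)/4);print("sides",[np.linalg.norm(q[i]-q[i-1]).round(1) for i in range(4)],"ang",[round(float(np.arctan2(*(q[i]-q[i-1])[1::-1])%(np.pi/2)),3) for i in range(4)])
pl("flange side",S(453,246,92));pl("bush side",S(525,216,55))
pl("plate corner",S(385,476,10));pl("plate corner",S(283,430,10))
print(read_state()["clock"])
E
```

```text
bush wrist plate x -1.0 y -131.1
lug plate x -1.1 y -62.7
flange wrist plate x 1.7 y 0.2
plate end mid plate x -0.4 y -170.8
sq side plate x -1.2 y 134.0
sides [np.float64(35.0), np.float64(40.1), np.float64(32.0), np.float64(41.9)] ang [0.016, 0.001, 0.069, 0.076]
flange side plate x -1.7 y 9.8
bush side plate x -1.6 y -122.1
plate corner plate x -46.0 y 178.4
plate corner plate x 39.3 y 177.1
33.45
```

The side view reads about 8 mm long along the plate, judging by the plate's corners. Corrected for that, the positions agree with the wrist view. The tube's yaw is uncertain from there, though, so I'll check it from above.

Emit:
play_rows([
  [0,0,-0.02,0,0,0,0.085],
  [0,0,-0.045,0,0,0,0.085],
  [0,0,-0.045,0,0,0,0.085],
  [0,0,-0.045,0,0,0,0.085],
  [0,0,-0.045,0,0,0,0.085],
  [0,0,-0.025,0,0,0,0.085],
  [0,0,0,0,0,0,0.085],
  [0,0,0,0,0,0,0.085],
  [0,0,0,0,0,0,0.085],
])

```text
clock: 34.35
position: [462.2, 35.7, 260.1]
ee_rot: [0.075, -0.702, 0.706, -0.059]
contact_force: [0.3, -0.6, -0.1]
gripper_width: 85.2
```

```bash
python3 - <<'E'
from h import *
import pickle
go(470,50,270,0.183)
d=cam("wrist");pickle.dump(d,open("w13.pkl","wb"))
u,v=proj(d,(455,109,70)).astype(int);print(u,v)
fit(d,u-40,v-40,u+40,v+40,70,225)
cv2.imwrite("pics/w13.png",cv2.resize(d["color"][max(v-120,0):v+80,u-130:u+130],None,fx=3,fy=3,interpolation=cv2.INTER_CUBIC)[:,:,::-1])
E
```

```text
pos [462.2  35.7 260.1] jaw ang -2.952 w 85.2 j6 -0.24 | turn [-0.003  0.006  0.024] shift turned [-0.0103 -0.0099 -0.0126] shift now [-0.0101 -0.0102 -0.0125]
303 240
px [323 236] [337 247] circ 425.9 104.7 D 19.9 box [425.5 105.4] [18.6  9.4] 30.3
```

View pics/w13.png

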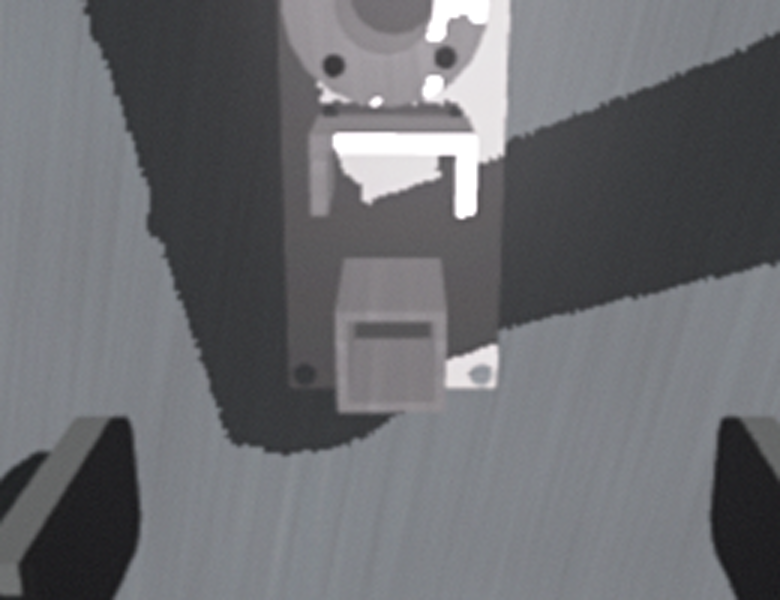

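From above, the tube's edges run parallel to the plate and channel. Its top is centred at (303,240) px, which is where a tube at (455,109) should appear. The gripper is clear, so I'm handing in.

```bash
python3 -c "
from h import *
print(read_state()['joint_vel'].round(3));print(job_done())"
```

```text
[-0.012 -0.     0.007  0.001 -0.    -0.   ]
the job is handed in; nothing more can be done
None
```

The bracket parts are set out on the plate, let go, and the job was handed in at about 34 s of the 106 s allowed. I got no verdict, so the results below are my own last checks.

| Part | Place | Last check (in the plate frame, limit 12 mm) |
|---|---|---|
| Tall pipe | Midway between lug and channel | About 2 mm from the plate centre |
| Flange | On top of the pipe | About 2.6 mm off the pipe's centre (limit 10 mm), looks level |
| Square tube | Beyond the channel | About 1 mm off its place; edges parallel to the plate and channel from above |
| Bush | Beyond the lug | x -1, y -131 mm, against a target of y -130 mm |

The last pictures showed the spray can and both look-alikes undisturbed. The hammer was not in the final pictures, but no move went near it.

**Checks that disagreed:**
- **Side camera:** it read about 8 mm long along the plate; its reading of the plate's own corners was off by the same amount. Allowing for that, its positions agree with the wrist camera.
- **Tube angle:** rough picks in the side view put the tube about 0.14 rad off square, inside the 0.17 rad limit. The view from above showed it square, and I trusted that one.
- **Failed outline fits:** three automatic fits (flange, bush, and the last one on the tube) were spoilt by the arm's shadow. I used picks by eye or earlier measurements instead.
- **Flange grip:** the gripper read about 60.5 mm on the 64 mm flange, but the hold was steady and it looked level when set down.

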